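# Fit the bean hopper to the break-room coffee grinder

### The arm

A 6-joint arm with a two-finger parallel gripper is mounted at the origin on the work surface. World frame = base frame: x ahead of the robot, y to its left, z up, the work surface at z = 0. Lengths are in m, angles in rad, forces in N, time in s.
With the tool pointing down it reaches from about 0.25 to 0.725 m from the base axis. Payload 4 kg.
Tool frame: the origin (TCP) lies on the centre line of the jaws, within the pads' length; the fingertips stand tip_reach ahead of it and the grasp point (between the pads) lies 5 mm behind it (tip_reach is the distance from the TCP to the fingertips, in m); z points along the fingers, y is the direction in which the jaws open and shut (so a half turn about z gives the same grasp; the last joint's range is limited). The gripper opens to 85 mm and grips with 20 to 120 N. Pads are 22 mm wide; open, the fingers measure 114 mm over their backs; the gripper's body (76 mm by 85 mm) begins 54 mm behind the grasp point. The pads swing forward as they close: fully open they stand 13 mm farther back than shut.
Start: joints at [1.199, 0.241, 0.005, 1.335, 0, 1.571], TCP at [0.182, 0.466, 0.245] pointing down, gripper open.
Joint ranges: [-2.72, 2.72], [-1.05, 1.87], [-1.09, 1.28], [-1.99, 2.15], [-1.42, 1.44], [-3.14, 3.14]. Speed limits (rad/s): [2.79, 2.79, 3.14, 3.14, 3.14, 3.14].

### API

Orientations are given as a unit quaternion [x, y, z, w].
In Python, from workcell import * gives the robot as it stands.
- The arm moves only by the tool arm_command, never from a script. Its arguments are lists of equal length, an entry for each row: "translation": the shift along the tool's x, y, z in cm, a list of three; "turn": the turn about the tool's z in rad; "hand": the closure, from 0 (fully open) to 1 (shut). In form: {"translation": [[x, y, z], ...], "turn": [turn, ...], "hand": [hand, ...]}. A call has 1 to 5 rows; each row is the pose to reach, as a shift and turn from the pose commanded when the call began, along the tool's axes at that moment; what a row does not reach only later rows make up. A row lasts 1/12 s, in which the tool goes at most 41.7 mm and 7.16 degrees, less where a joint would pass 70% of its speed; a pose out of reach is approached as far as the arm can. A call with a gripper value outside its range is refused whole. The fingers move at their own pace and stop on an object; the grip force is fixed at half the most. Time passes only in rows, so rows that repeat a pose let the fingers close. It gives the time, the measured TCP pose, the force and the opening at its end, in the units of the state.
- get_obs(): the state, without advancing time (a new reading comes with each control period).
- camera(name): name is "scene" or "top"; returns (picture, depth): 384x512x3 uint8, red, green, blue; 384x512 float32, m along the optical axis (not along the pixel's ray), 0 where there is no reading.
- camera_info(name): a dict with "mtx" (3x3 intrinsics, pixels), "world_to_cam" (4x4, takes a point from world to camera coordinates). Camera axes: x right, y down, z forward; pixel columns grow to the right and rows downward; lengths in m; the calibration is good to about 2 mm. A picture is of the moment at which its call begins. camera_info takes no time and is no camera call.
- job_done(): hands the job in, once; it reports no verdict.
Trained networks look in the newest picture that a camera, given by its name, has taken for a name from the list of things; names that differ only in an ending like _2 or _b are one class to them, and where a whole thing is asked for, a point or a joint stands for the part that bears it (a point fixed in the world has none). Each returns a list of dicts, best first, with "conf" (0 to 1); they miss things now and then, are a little off and sometimes report something else, mostly with a low value. They report only what shows in the picture. A call takes as long as a camera call.
- search_frame(camera, name): "location" ([row, column] in pixels, amid what is visible of it).
- spot_point(camera, name): "location" ([row, column] in pixels: a listed point, or the origin of a listed thing).
The state is a dict: "clock": time; "joint_pos": joint angles; "joint_vel": joint speeds; "tau": joint torques, N m; "eef_pos": TCP position; "tool_rot": TCP orientation; "ft_force": force on the tool from outside, world axes, zero at the start; "ft_torque": the same for the moment, N m; "grip_width": finger opening in m.
Only numpy, scipy, OpenCV 4.12 (cv2) and the standard library are available. Lean on these libraries where they do the work, as an engineer would, in place of code of your own. Each camera call takes 0.05 s, during which the arm holds its last target. There are 200 camera calls.

### The job

Swing forward the tilt-out bin that holds the bean hopper with the round knob, take the hopper out, and stand it upright in the conical collar on top of the coffee grinder. Lower it gently until its taper is fully home, with its shoulder down on the collar's rim, before you let go. The emptied bin may stay swung out; leave the other bin shut and its tin, the mug and the soap bottle where they are.

Things in the scene. Friction and masses are not known exactly. Their poses are not given: they have to be found in the camera images.
- hopper_centre (a point): Bean hopper, steel with a black knob, 156 mm long, 0.3 kg, standing loosely foot down in either bin, knob above its mouth. Point: on the axis, half-way (78 mm from the foot); z from foot to knob. From the foot: cone of 36 to 54 mm diameter over 50 mm, flat shoulder, cylinder 64 mm in diameter from 50 to 118 mm (flat lid included), knob 28 mm in diameter from 118 to 156 mm.
- bin_left_handle (a point): Middle of the left (+y) bin's handle: an upright steel bar 10 mm thick, 48 mm long, 45 mm in front of the bin's front face, 80 mm above its hinge, joined to the face by an arm at each end; can be pinched sideways (along y) from above. x: from the bin's front (robot side) to its back, y: along the hinge, z: up the bin; the axes turn with the bin.
- bin_left_hinge (a point): Middle of the left bin's hinge line, along the lower front edge of the bin, 14 mm above the counter. Axes as for the handle: they turn with the bin.
- bin_left (a joint): Left bin's angle (rad): 0 shut and upright, growing as its top swings forward out of the rack, to a stop at 0.55. It starts shut; a stiff hinge (about 5 N at the handle) holds it where it is left.
- bin_right_handle (a point): Grip point of the right (-y side) bin's handle; the same as on the left.
- bin_right_hinge (a point): Middle of the right bin's hinge line; the same as on the left.
- bin_right (a joint): Right bin's angle; the same as for the left.
- throat (a point): Centre of the upper rim of the conical collar on the coffee grinder (fixed black box 120 x 130 x 100 mm), 152 mm above the counter; z up. The collar is an aluminium ring 6 mm thick, 52 mm high; its bore narrows downwards from 56 to 37 mm diameter to match the hopper's cone. With the hopper home its shoulder lies on the rim and its centre is 28 mm above this point.
- tin_centre (a point): A plain steel tin, 64 mm diameter, 140 mm tall, without a knob, standing in the other bin; the point is its centre. To be left alone.
- mug: White mug, 80 mm diameter, 92 mm tall, on the counter; origin at the centre of its underside. To be left alone.
- soap: Soap bottle, 66 mm diameter, 170 mm tall, on the counter; origin at the centre of its underside. To be left alone.
- rack: Fixed rack with two white open-topped bins side by side, 130 mm apart, each 80 x 80 x 105 mm (walls 4 mm, floor 5 mm). A wire shelf 202 mm above the counter covers the shut bins (from 19 mm behind their front faces), not the space before them. Origin: on the counter, below the middle of the bins' front; x from front to back, y along the row.

How it is judged:
On the way, in this order (a step that is already met when the one before it is completed fails the run):
1. the hopper's bin is swung forward (value of joint any of bin_left, bin_right above 0.4 rad), for 0.1 s.
2. the hopper, still held, is lowered upright into the collar until nearly home (contact force between the fingers and hopper above 0.5 N and z of hopper_centre in the frame of throat below 0.038 m and horizontal distance between hopper_centre and throat below 0.008 m and angle between hopper_centre's own z axis and vertical below 0.15 rad), for 0.04 s.
At the end, for the whole second after the job is handed in: The hopper stands released and at rest in the grinder's collar: shoulder within about 3 mm of the rim, axis within 5 mm of the collar's and within 0.06 rad of upright; tin, mug and soap bottle within 30 mm of where they were. The emptied bin may be at any angle (z of hopper_centre in the frame of throat between 0.024 and 0.0315 m and horizontal distance between hopper_centre and throat below 0.005 m and angle between hopper_centre's own z axis and vertical below 0.06 rad and linear speed of hopper below 0.02 m/s and distance of each of tin_centre, mug, soap from where it was at the start of the episode below 0.03 m); the robot touches nothing.
It fails at once if the wrong bin is swung out or its tin disturbed (distance of tin_centre from where it was at the start of the episode above 0.04 m).
It fails at once if the mug or the soap bottle is pushed away (distance of any of mug, soap from where it was at the start of the episode above 0.04 m).
It fails at once if the hopper is rammed into the grinder (contact force between hopper and grinder above 60 N).
It also fails if it takes over 53 s, if anything falls off the work surface, if the arm or the gripper's body presses on something with over 40 N, if the wrist force passes 120 N, or if a joint passes its speed limit or range.

## Working session

There is one attempt and no reset: what is moved stays moved. The work goes in short steps, Python scripts to look and compute and a tool call to move; the robot and the scene stay as the last step left them, time stands still between calls to the robot, and variables do not carry over. Pictures are saved under pics/ and viewed, about 8 in all and at most 12, crops included, and the job is handed in when it is done.

Besides the shell and the picture viewer there is one more tool, called after ">>>" as a command line: name --pt "numbers of a row" for each row, then --argument value for the rest. arm_command: Moves the arm, as the interface text tells. Its arguments: {"type":"object","properties":{"translation":{"type":"array","items":{"type":"array","items":{"type":"number"}}},"turn":{"type":"array","items":{"type":"number"}},"hand":{"type":"array","items":{"type":"number"}}},"required":["translation","turn","hand"]}

```bash
mkdir -p pics; cat > h.py <<'E'
from workcell import *
import numpy as np, cv2
def look(cam,fn=None):
    p,d=camera(cam)
    if fn: cv2.imwrite('pics/'+fn,p[:,:,::-1])
    return p,d
def ray(cam,rc):
    i=camera_info(cam);K=np.array(i["mtx"]);T=np.array(i["world_to_cam"]);R=T[:3,:3];t=T[:3,3]
    o=-R.T@t;v=R.T@np.linalg.inv(K)@np.array([rc[1],rc[0],1.]);return o,v
def pt(cam,rc,z=None,depth=None):
    o,v=ray(cam,rc)
    return o+v*((z-o[2])/v[2] if z is not None else depth)
def cloud(cam,d):
    i=camera_info(cam);K=np.array(i["mtx"]);T=np.array(i["world_to_cam"]);R=T[:3,:3]
    r,c=np.indices(d.shape);P=np.stack([c*d,r*d,d],-1)@np.linalg.inv(K).T
    P=(P-T[:3,3])@R;P[d==0]=np.nan;return P
def proj(cam,X):
    i=camera_info(cam);T=np.array(i["world_to_cam"]);c=np.array(i["mtx"])@(T[:3,:3]@X+T[:3,3]);return c[1]/c[2],c[0]/c[2]
E
python3 - <<'E'
from h import *
np.set_printoptions(precision=4,suppress=True)
for cam in("scene","top"):
    p,d=look(cam,cam+'0.png');P=cloud(cam,d)
    print(cam,'cam at',ray(cam,[0,0])[0])
    for n in["hopper_centre","bin_left_handle","bin_right_handle","throat","tin_centre","mug","soap","rack","bin_left_hinge","bin_right_hinge"]:
        for q in spot_point(cam,n)[:2]:
            r,c=np.array(q["location"]);ri,ci=int(round(r)),int(round(c))
            print(n,round(q["conf"],2),(r,c),P[min(max(ri,0),383),min(max(ci,0),511)])
o=get_obs();print(o["clock"],o["eef_pos"],o["tool_rot"],o["grip_width"])
import workcell;print([x for x in dir(workcell) if not x.startswith('_')])
E
```

```text
scene cam at [ 0.6703 -0.4232  1.0725]
hopper_centre 0.68 (np.float64(159.2), np.float64(290.9)) [0.6572 0.108  0.1376]
hopper_centre 0.37 (np.float64(196.0), np.float64(247.8)) [0.5634 0.0057 0.0957]
bin_left_handle 0.75 (np.float64(149.0), np.float64(261.5)) [0.5772 0.1363 0.1174]
bin_right_handle 0.8 (np.float64(195.0), np.float64(247.1)) [0.561  0.0055 0.1014]
throat 0.65 (np.float64(269.3), np.float64(187.1)) [ 0.4573 -0.2061  0.1013]
tin_centre 0.78 (np.float64(204.1), np.float64(278.1)) [ 0.6442 -0.0303  0.1585]
mug 0.72 (np.float64(298.8), np.float64(292.4)) [ 0.7136 -0.2141  0.0075]
soap 0.71 (np.float64(97.4), np.float64(232.3)) [0.4491 0.3454 0.0421]
rack 0.84 (np.float64(192.4), np.float64(273.2)) [ 0.6277 -0.0027  0.1616]
bin_left_hinge 0.4 (np.float64(296.8), np.float64(290.4)) [ 0.7081 -0.2096  0.005 ]
bin_right_hinge 0.94 (np.float64(211.3), np.float64(266.6)) [ 0.6192 -0.0358  0.1179]
bin_right_hinge 0.63 (np.float64(95.5), np.float64(235.9)) [0.4597 0.3535 0.0391]
top cam at [0.3438 0.052  1.3229]
hopper_centre 0.67 (np.float64(182.0), np.float64(226.0)) [0.6125 0.1
[... 590 characters left out ...]
231.1), np.float64(363.1)) [ 0.4747 -0.2302  0.1048]
soap 0.88 (np.float64(246.5), np.float64(141.5)) [0.4325 0.3495 0.1038]
soap 0.68 (np.float64(194.9), np.float64(222.7)) [0.5686 0.1399 0.1077]
rack 0.97 (np.float64(189.0), np.float64(248.9)) [0.6052 0.0724 0.0074]
bin_left_hinge 0.57 (np.float64(182.3), np.float64(226.5)) [0.6125 0.1352 0.068 ]
bin_right_hinge 0.96 (np.float64(188.7), np.float64(270.7)) [0.5832 0.0124 0.1198]
bin_right_hinge 0.51 (np.float64(163.7), np.float64(229.2)) [0.6441 0.1231 0.1454]
1.1 [0.1817 0.4659 0.2453] [0.1848 0.9828 0.     0.    ] 0.08543805420470847
['Unreachable', 'camera', 'camera_info', 'get_obs', 'job_done', 'search_frame', 'spot_point', 'tip_reach']
```

```bash
python3 -c "
import cv2,numpy as np
a=cv2.imread('pics/scene0.png');b=cv2.imread('pics/top0.png')
cv2.imwrite('pics/both0.png',cv2.resize(np.vstack([a,b]),(780,1170))[:, :][:600*2]) if 0 else None"
```

```text
(no output)
```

View pics/scene0.png

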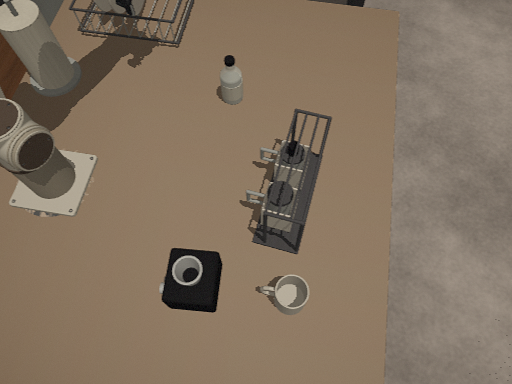

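View pics/top0.png

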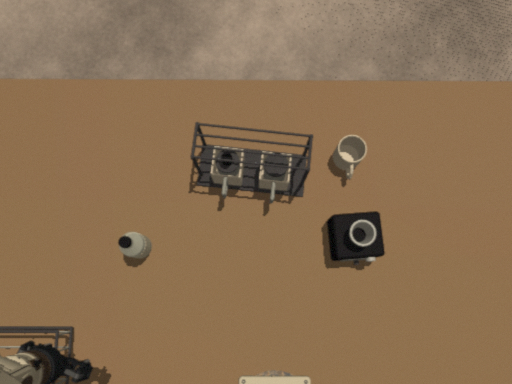

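```bash
python3 - <<'E'
from h import *
np.set_printoptions(precision=4,suppress=True)
C=[]
for cam in("scene","top"):
    p,d=look(cam);P=cloud(cam,d);X=P.reshape(-1,3)
    def sel(x0,x1,y0,y1,z0,z1):
        m=(X[:,0]>x0)&(X[:,0]<x1)&(X[:,1]>y0)&(X[:,1]<y1)&(X[:,2]>z0)&(X[:,2]<z1);return X[m]
    def circ(Q):
        A=np.c_[2*Q[:,:2],np.ones(len(Q))];s=np.linalg.lstsq(A,(Q[:,:2]**2).sum(1),rcond=None)[0];return s[:2],np.sqrt(s[2]+s[0]**2+s[1]**2)
    rim=sel(.40,.54,-.29,-.15,.145,.162);print(cam,'rim',len(rim),circ(rim),cv2.minEnclosingCircle(rim[:,:2].astype(np.float32)),np.median(rim[:,2]))
    for n,y0,y1 in(('L',.09,.18),('R',-.04,.05)):
        H=sel(.53,.63,y0,y1,.09,.135);print(n,'handle',len(H));print(H[np.argsort(H[:,0])][::max(1,len(H)//22)])
    for n,y0,y1 in(('L',.08,.19),('R',-.05,.06)):
        for z in np.arange(.10,.2,.01):
            Q=sel(.58,.72,y0,y1,z,z+.01)
            if len(Q)>3:print(n,round(z,3),len(Q),Q.mean(0),Q.min(0)[:2],Q.max(0)[:2])
    c=p[100:240,180:330] if cam=='top' else p[90:260,230:345]
    C.append(cv2.resize(c,(400,560),interpolation=cv2.INTER_CUBIC) )
cv2.imwrite('pics/crop.png',np.clip(np.hstack(C)[:,:,::-1].astype(float)*1.6,0,255))
E
```

```text
scene rim 279 (array([ 0.4676, -0.2191]), np.float64(0.03020659847655516)) ((0.46725964546203613, -0.21846628189086914), 0.03375942260026932) 0.1517664656125758
L handle 168
[[0.5708 0.1422 0.1162]
 [0.5736 0.142  0.1174]
 [0.575  0.1339 0.0946]
 [0.5774 0.1358 0.0921]
 [0.5826 0.136  0.1196]
 [0.5873 0.1402 0.119 ]
 [0.5912 0.1328 0.117 ]
 [0.5965 0.133  0.1181]
 [0.6014 0.1351 0.1212]
 [0.6064 0.1378 0.1182]
 [0.6104 0.1298 0.1172]
 [0.6156 0.1306 0.1174]
 [0.6166 0.0949 0.0943]
 [0.6179 0.0976 0.1228]
 [0.6187 0.0937 0.1193]
 [0.6196 0.1219 0.1177]
 [0.6205 0.116  0.1176]
 [0.6211 0.1458 0.1195]
 [0.6218 0.0956 0.0946]
 [0.6223 0.1278 0.0922]
 [0.6233 0.135  0.107 ]
 [0.6241 0.1441 0.1179]
 [0.6257 0.1682 0.12  ]
 [0.6278 0.1166 0.1293]]
R handle 207
[[ 0.5579  0.0063  0.0922]
 [ 0.5611  0.008   0.1202]
 [ 0.5636  0.0061  0.1072]
 [ 0.5665  0.0056  0.1155]
 [ 0.5717  0.0046  0.1135]
 [ 0.578   0.0129  0.116 ]
 [ 0.5838  0.009   0.1206]
 [ 0.5892  0.0072  0.1204]
 [ 0.5945  0.0061  0.1186]
 [ 0.6003  0.0015  0.1189]
 [ 0.6027  0.0025  0.1175]
 [ 0.6041 -0.0206  0.1205]
 [ 0.6051  0
[... 3090 characters left out ...]
0.1301 0.1652] [0.6436 0.1171] [0.6531 0.1401]
L 0.17 69 [0.6583 0.1299 0.1745] [0.6429 0.1165] [0.6691 0.1424]
R 0.1 40 [0.6159 0.0052 0.106 ] [ 0.6009 -0.0368] [0.6836 0.0415]
R 0.11 152 [0.6219 0.0037 0.1167] [ 0.581  -0.0386] [0.6889 0.0443]
R 0.12 68 [0.6276 0.0059 0.1222] [ 0.5804 -0.0386] [0.6865 0.0444]
R 0.13 17 [0.6174 0.0052 0.1342] [ 0.612  -0.0213] [0.6317 0.0313]
R 0.14 13 [0.6172 0.0075 0.1462] [ 0.6117 -0.0153] [0.6393 0.0341]
R 0.15 270 [0.6406 0.0034 0.1575] [ 0.6105 -0.0279] [0.6744 0.0343]
R 0.16 105 [0.6389 0.0023 0.1615] [ 0.6117 -0.0276] [0.6731 0.0319][ WARN:0@2.183] global loadsave.cpp:1063 imwrite_ Unsupported depth image for selected encoder is fallbacked to CV_8U.
```

View pics/crop.png

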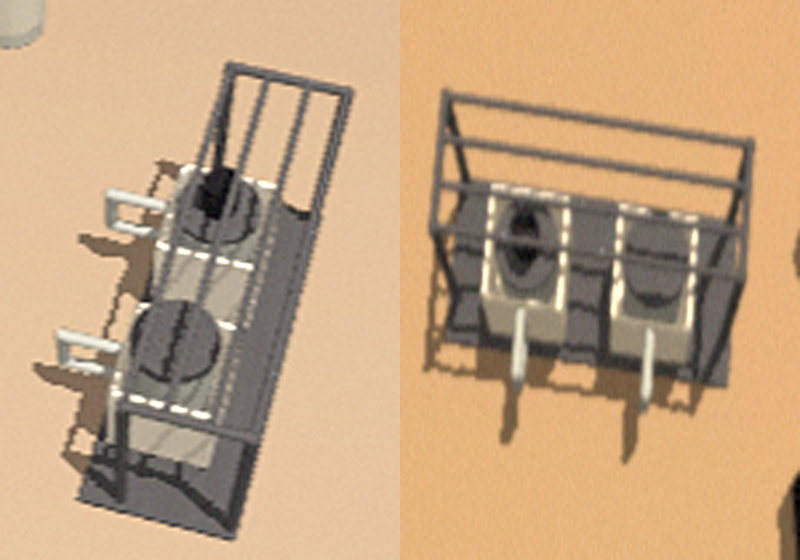

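The hopper is in the left bin: its dark knob shows at scene (148,290) and top (160,228). The plain tin is in the right bin, and the collar is at about (0.467,-0.218). I'll move to above the left handle.

>>> arm_command --pt "-47.8 -16.3 0" --pt "-47.8 -16.3 0" --pt "-47.8 -16.3 0" --pt "-47.8 -16.3 0" --pt "-47.8 -16.3 0" --turn '[-0.258,-0.258,-0.258,-0.258,-0.258]' --hand '[0,0,0,0,0]'

```text
clock: 1.62
eef_pos: [0.3348, 0.3368, 0.2455]
tool_rot: [0.056, 0.998, 0.0, 0.0]
ft_force: [0.8, 0.7, 0.5]
grip_width: 0.0852
```

```bash
cat >> h.py <<'E'
from scipy.spatial.transform import Rotation as Ro
A=np.array([.9935,-.113,0]);B=np.array([.113,.9935,0])
def go(tgt,jaw=B):
    o=get_obs();R=Ro.from_quat(o["tool_rot"]).as_matrix();p=np.array(o["eef_pos"])
    j=R.T@jaw;t=np.arctan2(-j[0],j[1]);t=(t+np.pi/2)%np.pi-np.pi/2
    print('t',round(o["clock"],2),'pos',np.round(p,4),'tool z',np.round(R[:,2],3),'cm',np.round(100*R.T@(np.array(tgt)-p),2),'turn',round(t,3),'F',np.round(o["ft_force"],1),'w',round(o["grip_width"],4),'q6',round(o["joint_pos"][5],2))
E
python3 -c "
from h import *
print(tip_reach() if callable(tip_reach) else tip_reach);go([.568,.141,.245])"
```

```text
0.014
t 1.62 pos [0.3348 0.3368 0.2455] tool z [ 0.  0. -1.] cm [-25.38 -16.83   0.05] turn 0.001 F [0.8 0.7 0.5] w 0.0852 q6 0.9
```

>>> arm_command --pt "-25.4 -16.8 0" --pt "-25.4 -16.8 0" --pt "-25.4 -16.8 0" --pt "-25.4 -16.8 0" --pt "-25.4 -16.8 0" --turn '[0,0,0,0,0]' --hand '[0,0,0,0,0]'

```text
clock: 2.03
eef_pos: [0.4947, 0.2024, 0.2455]
tool_rot: [0.057, 0.998, 0.0, 0.0]
ft_force: [0.5, 1.7, 0.1]
grip_width: 0.0853
```

```bash
python3 -c "
from h import *
go([.568,.141,.2])"
```

```text
t 2.03 pos [0.4947 0.2024 0.2455] tool z [ 0.  0. -1.] cm [-7.98 -5.26  4.55] turn -0.001 F [0.5 1.7 0.1] w 0.0853 q6 0.5
```

>>> arm_command --pt "-8.0 -5.3 4.5" --pt "-8.0 -5.3 4.5" --pt "-8.0 -5.3 4.5" --pt "-8.0 -5.3 4.5" --pt "-8.0 -5.3 4.5" --turn '[0,0,0,0,0]' --hand '[0,0,0,0,0]'

```text
clock: 2.45
eef_pos: [0.5668, 0.1411, 0.1989]
tool_rot: [0.058, 0.998, -0.0, -0.001]
ft_force: [-0.4, 0.4, 0.5]
grip_width: 0.0855
```

```bash
python3 - <<'E'
from h import *
go([.568,.141,.105])
a,_=look("scene");b,_=look("top")
c=np.hstack([cv2.resize(a[80:230,180:330],(400,400)),cv2.resize(b[100:250,160:310],(400,400))])
cv2.imwrite('pics/p1.png',np.clip(c[:,:,::-1]*1.5,0,255).astype(np.uint8))
E
```

```text
t 2.45 pos [0.5668 0.1411 0.1989] tool z [-0.003 -0.    -1.   ] cm [-0.14  0.01  9.39] turn -0.003 F [-0.4  0.4  0.5] w 0.0855 q6 0.36
```

View pics/p1.png

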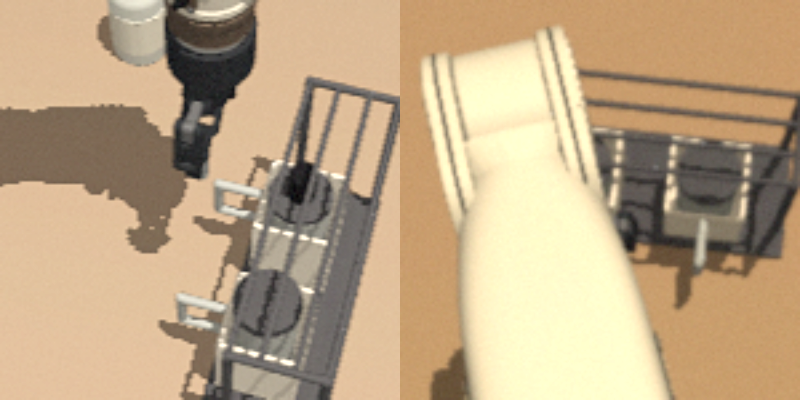

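Scene crop: the gripper hangs above and in front of the left handle, and the arm hides the top view. I'll lower and pinch.

>>> arm_command --pt "0 0 3.5" --pt "0 0 7" --pt "0 0 9.4" --pt "0 0 9.4" --pt "0 0 9.4" --turn '[0,0,0,0,0]' --hand '[0,0,0,0,0.5]'

```text
clock: 2.97
eef_pos: [0.5655, 0.1433, 0.1063]
tool_rot: [0.056, 0.998, -0.0, -0.001]
ft_force: [0.2, -0.3, -0.7]
grip_width: 0.0753
```

>>> arm_command --pt "0 0 0" --pt "0 0 0" --pt "0 0 0" --pt "0 0 0" --pt "0 0 0" --turn '[0,0,0,0,0]' --hand '[1,1,1,1,1]'

```text
clock: 3.38
eef_pos: [0.5674, 0.1413, 0.1076]
tool_rot: [0.057, 0.998, -0.001, 0.001]
ft_force: [-3.6, -19.2, 10.2]
grip_width: 0.0125
```

>>> arm_command --pt "0 0 0" --pt "0 0 0" --pt "0 0 0" --turn '[0,0,0]' --hand '[1,1,1]'

```text
clock: 3.63
eef_pos: [0.5672, 0.1397, 0.1077]
tool_rot: [0.058, 0.998, -0.002, 0.001]
ft_force: [-0.9, -6.9, 6.7]
grip_width: 0.0079
```

>>> arm_command --pt "0.47 0 0.23" --pt "0.92 0 0.5" --pt "1.37 0 0.78" --pt "1.78 0 1.08" --pt "2.2 0 1.4" --turn '[0,0,0,0,0]' --hand '[1,1,1,1,1]'

```text
clock: 4.05
eef_pos: [0.5469, 0.1419, 0.0951]
tool_rot: [0.058, 0.998, -0.002, 0.003]
ft_force: [-3.0, -7.9, 9.7]
grip_width: 0.0071
```

>>> arm_command --pt "0.4 0 0.35" --pt "0.8 0 0.75" --pt "1.1 0 1.1" --pt "1.4 0 1.45" --pt "1.7 0 1.8" --turn '[0,0,0,0,0]' --hand '[1,1,1,1,1]'

```text
clock: 4.47
eef_pos: [0.5282, 0.1469, 0.0741]
tool_rot: [0.057, 0.998, 0.0, 0.0]
ft_force: [-0.2, -0.7, 0.0]
grip_width: 0.0001
```

```bash
python3 - <<'E'
from h import *
go([.568,.141,.105])
a,_=look("scene");b,_=look("top")
c=np.hstack([cv2.resize(a[80:230,180:330],(400,400)),cv2.resize(b[100:250,160:310],(400,400))])
cv2.imwrite('pics/p2.png',np.clip(c[:,:,::-1]*1.5,0,255).astype(np.uint8))
E
```

```text
t 4.47 pos [0.5282 0.1469 0.0741] tool z [ 0.001  0.    -1.   ] cm [-4.02 -0.14 -3.09] turn -0.001 F [-0.2 -0.7  0. ] w 0.0001 q6 0.38
```

View pics/p2.png

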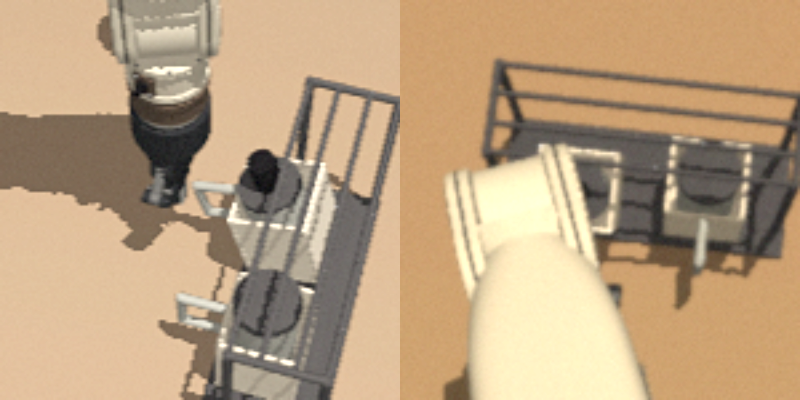

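The fingers slipped off the bar and the bin is only part-way out. I'll measure the handle's new place from the scene depth.

>>> arm_command --pt "0 0 -3.5" --pt "0 0 -7" --pt "0 0 -9" --pt "0 0 -9" --turn '[0,0,0,0]' --hand '[0,0,0,0]'

```text
clock: 4.9
eef_pos: [0.5317, 0.1479, 0.1698]
tool_rot: [0.057, 0.998, 0.002, 0.005]
ft_force: [0.3, 0.1, 0.4]
grip_width: 0.0484
```

```bash
python3 - <<'E'
from h import *
np.set_printoptions(precision=4,suppress=True)
p,d=look("scene");P=cloud("scene",d)
for n,O in(('L',np.array([.618,.1355,.014])),('R',np.array([.6047,.0065,.014]))):
    q=P-O;u=q@A;v=q@B;w=q[...,2]
    m=(u<-.008)&(u>-.12)&(abs(v)<.04)&(w>.03)&(w<.13)
    print(n,m.sum());S=np.c_[u[m],v[m],w[m],np.argwhere(m)]
    S=S[np.argsort(S[:,0])];print(S[:40:2])
    hb=S[S[:,0]<S[:,0].min()+.012];print('bar',hb.mean(0),hb.min(0),hb.max(0))
cv2.imwrite('pics/p3.png',np.clip(cv2.resize(p[110:220,200:330],(780,660),interpolation=cv2.INTER_CUBIC)[:600,:,::-1]*1.5,0,255).astype(np.uint8))
go([.568,.141,.105])
E
```

```text
L 233
[[ -0.0689  -0.0021   0.0925 148.     252.    ]
 [ -0.0681  -0.005    0.0924 149.     252.    ]
 [ -0.0673   0.0016   0.0873 148.     253.    ]
 [ -0.0652  -0.005    0.0938 149.     253.    ]
 [ -0.0651  -0.0062   0.0799 152.     253.    ]
 [ -0.0643  -0.0085   0.0894 151.     253.    ]
 [ -0.0628  -0.0052   0.0632 155.     254.    ]
 [ -0.0624  -0.0054   0.0905 150.     254.    ]
 [ -0.0621  -0.0073   0.0725 154.     254.    ]
 [ -0.0609  -0.0007   0.0941 148.     255.    ]
 [ -0.0603  -0.0028   0.0925 149.     255.    ]
 [ -0.0599  -0.0053   0.0649 155.     255.    ]
 [ -0.0598  -0.0051   0.0807 152.     255.    ]
 [ -0.0595  -0.0063   0.0721 154.     255.    ]
 [ -0.0593  -0.0081   0.0532 158.     255.    ]
 [ -0.0586  -0.0001   0.0731 152.     256.    ]
 [ -0.0579  -0.0026   0.0668 154.     256.    ]
 [ -0.0573  -0.0053   0.0438 159.     256.    ]
 [ -0.057   -0.0058   0.0616 156.     256.    ]
 [ -0.0566  -0.0073   0.0532 158.     256.    ]]
bar [ -0.0619  -0.0043   0.0786 151.9459 254.3514] [ -0.0689  -0.0085   0.0438 148.     252.    ] [ -0.057    0.0024   0.0941 159.   
[... 556 characters left out ...]
  -0.0044   0.0532 200.     248.    ]
 [ -0.0416  -0.0042   0.0722 197.     248.    ]
 [ -0.0414  -0.0053   0.0685 198.     248.    ]
 [ -0.0411  -0.0048   0.0863 195.     248.    ]
 [ -0.0408  -0.0061   0.083  196.     248.    ]
 [ -0.0404  -0.0056   0.1007 193.     248.    ]
 [ -0.0396   0.0009   0.1055 190.     249.    ]
 [ -0.0394  -0.0036   0.0597 199.     249.    ]
 [ -0.0394  -0.0043   0.0546 200.     249.    ]]
bar [ -0.0416  -0.0039   0.082  195.283  247.9245] [ -0.0475  -0.0079   0.053  190.     246.    ] [ -0.0356   0.0026   0.1061 201.     251.    ]
t 4.95 pos [0.5304 0.1475 0.1673] tool z [ 0.007  0.002 -1.   ] cm [-3.77 -0.24  6.25] turn -0.0 F [-0.7  0.3 -0.3] w 0.0557 q6 0.38
```

View pics/p3.png

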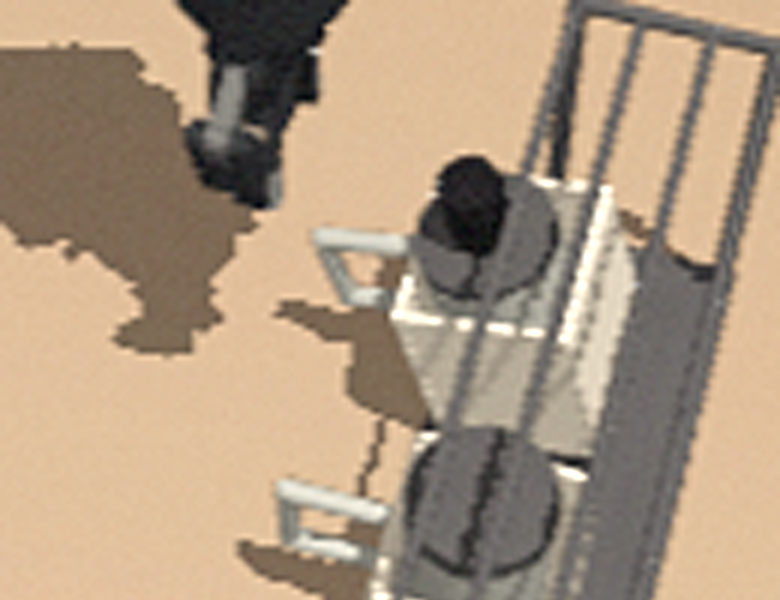

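The left bin stands at about 0.21 rad. The handle sits about 3 mm farther back and 3 mm to -y of my estimate. Pinching deeper would bring the gripper body against the knob, so I'll press the handle's top arm down with closed fingertips.

```bash
python3 - <<'E'
from h import *
O=np.array([.6207,.1325,.014]);U=np.array([0,0,1.])
def f(th,s=-.038,h=.109): return O+A*(s*np.cos(th)-h*np.sin(th))+U*(h*np.cos(th)+s*np.sin(th)+.014)
p0=f(.215)+[0,0,.012];go(p0)
for th in(.215,.3,.4,.5,.54):
    q=f(th)-p0;print(th,np.round([-100*q@A,-100*q[2]],2))
E
```

```text
t 4.95 pos [0.5304 0.1475 0.1673] tool z [ 0.007  0.002 -1.   ] cm [-3.09 -0.48  2.91] turn -0.0 F [-0.7  0.3 -0.3] w 0.0557 q6 0.38
0.215 [0.  1.2]
0.3 [0.81 1.75]
0.4 [1.71 2.48]
0.5 [2.52 3.29]
0.54 [2.82 3.64]
```

>>> arm_command --pt "0 0 0" --pt "0 0 0" --pt "-3.1 -0.5 0" --pt "-3.1 -0.5 2.9" --pt "-3.1 -0.5 2.9" --turn '[0,0,0,0,0]' --hand '[1,1,1,1,1]'

```text
clock: 5.37
eef_pos: [0.5559, 0.1371, 0.1295]
tool_rot: [0.057, 0.998, -0.001, -0.004]
ft_force: [-1.7, 0.4, -1.6]
grip_width: 0.0001
```

>>> arm_command --pt "0 0 0.5" --pt "0 0 1.2" --pt "0.4 0 1.5" --pt "0.8 0 1.8" --pt "0.8 0 1.8" --turn '[0,0,0,0,0]' --hand '[1,1,1,1,1]'

```text
clock: 5.78
eef_pos: [0.5499, 0.1394, 0.1178]
tool_rot: [0.057, 0.998, 0.0, 0.0]
ft_force: [-0.2, -0.9, 1.8]
grip_width: 0.0001
```

```bash
python3 - <<'E'
from h import *
go([.55,.14,.12])
p,d=look("scene")
cv2.imwrite('pics/p4.png',np.clip(cv2.resize(p[110:210,200:330],(780,600),interpolation=cv2.INTER_CUBIC)[:600,:,::-1]*1.5,0,255).astype(np.uint8))
E
```

```text
t 5.78 pos [0.5499 0.1394 0.1178] tool z [ 0.001  0.    -1.   ] cm [-0.    0.06 -0.22] turn -0.0 F [-0.2 -0.9  1.8] w 0.0001 q6 0.36
```

View pics/p4.png

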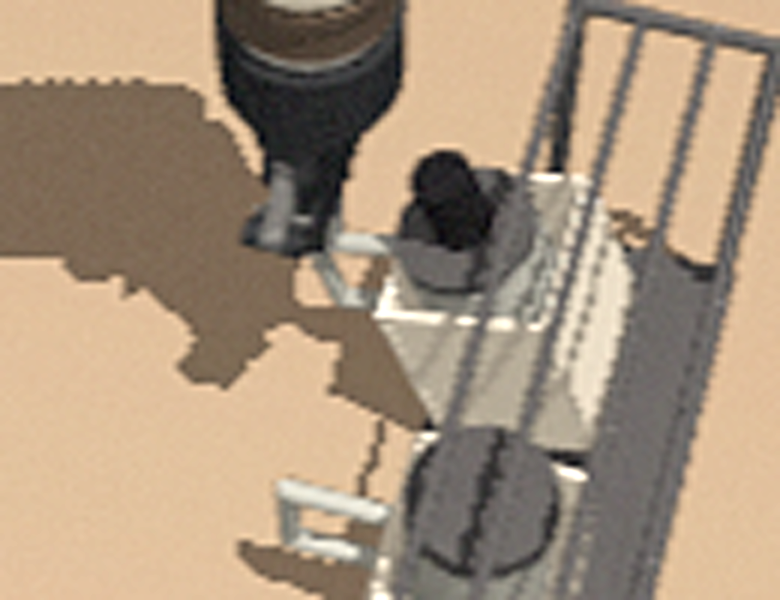

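Pressing works: the tip is on the handle's front corner and the bin is at about 0.3 rad. I'll continue.

>>> arm_command --pt "0.3 0 0.3" --pt "0.6 0 0.6" --pt "0.9 0 0.9" --pt "1.2 0 1.2" --pt "1.5 0 1.5" --turn '[0,0,0,0,0]' --hand '[1,1,1,1,1]'

```text
clock: 6.25
eef_pos: [0.5339, 0.1412, 0.1034]
tool_rot: [0.057, 0.998, 0.0, -0.001]
ft_force: [-5.7, -0.7, 9.1]
grip_width: 0.0
```

>>> arm_command --pt "0.2 0 0.2" --pt "0.3 0 0.4" --pt "0.3 0 0.4" --turn '[0,0,0]' --hand '[1,1,1]'

```text
clock: 6.5
eef_pos: [0.5312, 0.1416, 0.1003]
tool_rot: [0.057, 0.998, 0.0, -0.0]
ft_force: [-7.0, -0.3, 14.3]
grip_width: 0.0001
```

>>> arm_command --pt "0.5 0 -2.5" --pt "1 0 -6.5" --pt "2 0 -10" --pt "2 0 -12" --pt "2 0 -12" --turn '[0,0,0,0,0]' --hand '[1,1,0,0,0]'

```text
clock: 6.92
eef_pos: [0.5147, 0.1445, 0.2239]
tool_rot: [0.057, 0.998, 0.002, 0.005]
ft_force: [0.6, -0.4, 0.1]
grip_width: 0.0354
```

```bash
python3 - <<'E'
from h import *
np.set_printoptions(precision=4,suppress=True)
p,d=look("scene");P=cloud("scene",d)
O=np.array([.6207,.1325,.014])
for q in spot_point("scene","hopper_centre")[:2]:print(q)
q=P-O;u=q@A;v=q@B;w=q[...,2]
m=(u<.0)&(u>-.12)&(abs(v)<.05)&(w>.03)&(w<.175)
lum=p.mean(-1)
k=m&(w>.125);S=np.c_[u[k],v[k],w[k],lum[k]];S=S[np.argsort(S[:,2])];print(len(S));print(S[::6])
h=m&(abs(v)<.012)&(w<.1);S=np.c_[u[h],v[h],w[h]];S=S[np.argsort(S[:,0])];print(S[:30:2])
cv2.imwrite('pics/p5.png',np.clip(cv2.resize(p[110:210,200:330],(780,600),interpolation=cv2.INTER_CUBIC)[:600,:,::-1]*1.5,0,255).astype(np.uint8))
go([.568,.141,.2])
E
```

```text
{'location': [153.8, 271.4], 'conf': 0.98}
383
[[ -0.0146  -0.0277   0.1252 112.3333]
 [ -0.008   -0.0231   0.1259 124.6667]
 [ -0.0317  -0.0148   0.1261  60.3333]
 [ -0.0308  -0.0179   0.1266  61.6667]
 [ -0.0266  -0.0324   0.1272  44.    ]
 [ -0.0332   0.0282   0.1273  64.    ]
 [ -0.0093  -0.0185   0.1277 115.    ]
 [ -0.0322   0.0152   0.1281  43.6667]
 [ -0.0117  -0.0196   0.1284  85.3333]
 [ -0.0206  -0.0256   0.1289  56.6667]
 [ -0.0304  -0.0286   0.1293  62.6667]
 [ -0.0246  -0.0302   0.1296  52.3333]
 [ -0.0073  -0.0164   0.1303 119.6667]
 [ -0.0276   0.0276   0.1306  67.    ]
 [ -0.0252  -0.0096   0.1309  49.    ]
 [ -0.0038  -0.0097   0.1312 132.    ]
 [ -0.0258   0.0212   0.1316  61.3333]
 [ -0.0217  -0.003    0.1318  59.6667]
 [ -0.0177  -0.0267   0.1321  53.    ]
 [ -0.0095  -0.0182   0.1323  85.3333]
 [ -0.0102  -0.0156   0.1326  56.    ]
 [ -0.0241  -0.0229   0.1329  65.    ]
 [ -0.0043   0.0013   0.1332 104.    ]
 [ -0.0142  -0.0204   0.1336  59.6667]
 [ -0.005    0.0037   0.1339  75.6667]
 [ -0.0198  -0.0007   0.1341  66.3333]
 [ -0.0221   0.0077   0.1346  64.3333]

[... 1282 characters left out ...]
   ]
 [ -0.0515  -0.0016   0.1595  26.    ]
 [ -0.0409  -0.002    0.1601  22.3333]
 [ -0.0471  -0.0078   0.1617  24.6667]
 [ -0.0459   0.0061   0.1645  41.6667]]
[[-0.0954  0.0008  0.0652]
 [-0.0945 -0.0029  0.0608]
 [-0.0921 -0.0003  0.0686]
 [-0.0915 -0.0036  0.058 ]
 [-0.0909  0.0049  0.066 ]
 [-0.0889 -0.0028  0.0579]
 [-0.0887 -0.0021  0.0677]
 [-0.0878  0.0041  0.0688]
 [-0.0859 -0.0027  0.0593]
 [-0.0856 -0.0047  0.0517]
 [-0.0852 -0.0044  0.0679]
 [-0.0835 -0.0019  0.0536]
 [-0.0831 -0.0035  0.0509]
 [-0.0828 -0.0046  0.0472]
 [-0.0825 -0.0038  0.0682]]
t 7.02 pos [0.5127 0.1437 0.219 ] tool z [ 0.002  0.001 -1.   ] cm [-5.52  0.35  1.91] turn -0.0 F [ 0.1  1.2 -0.6] w 0.0507 q6 0.39
```

View pics/p5.png

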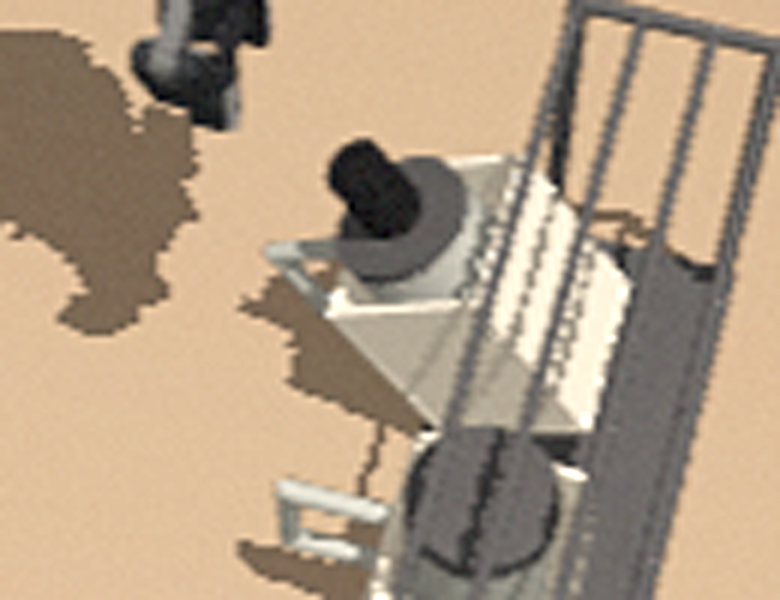

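The bin is now out at about 0.52 rad. The hopper leans with it: knob top at crop (355,160), and knob axis from about (u=-31 mm, z=0.142) to (u=-52 mm, z=0.173). I'll go above the knob.

```bash
python3 - <<'E'
from h import *
O=np.array([.6207,.1325,.0])
t=O-.045*A-.001*B;print(t);t[2]=.215;go(t)
E
```

```text
[0.5758795 0.1365915 0.       ]
t 7.02 pos [0.5127 0.1437 0.219 ] tool z [ 0.002  0.001 -1.   ] cm [-6.36  0.01  0.41] turn -0.0 F [ 0.1  1.2 -0.6] w 0.0507 q6 0.39
```

>>> arm_command --pt "-2 0 0" --pt "-4 0 0.2" --pt "-6.3 0 0.4" --pt "-6.3 0 0.4" --pt "-6.3 0 0.4" --turn '[0,0,0,0,0]' --hand '[0,0,0,0,0]'

```text
clock: 7.43
eef_pos: [0.5745, 0.1358, 0.2112]
tool_rot: [0.057, 0.998, -0.001, -0.003]
ft_force: [-0.6, 1.0, 0.1]
grip_width: 0.0856
```

```bash
python3 -c "
from h import *
go([.5759,.1366,.162])"
```

```text
t 7.43 pos [0.5745 0.1358 0.2112] tool z [-0.005 -0.001 -1.   ] cm [-0.16  0.1   4.92] turn -0.001 F [-0.6  1.   0.1] w 0.0856 q6 0.35
```

>>> arm_command --pt "-0.1 0.1 1.6" --pt "-0.1 0.1 3.2" --pt "-0.1 0.1 4.9" --pt "-0.1 0.1 4.9" --pt "-0.1 0.1 4.9" --turn '[0,0,0,0,0]' --hand '[0,0,0,0,0.4]'

```text
clock: 7.85
eef_pos: [0.5742, 0.137, 0.1637]
tool_rot: [0.057, 0.998, -0.001, -0.002]
ft_force: [-0.2, 0.6, 0.7]
grip_width: 0.0756
```

>>> arm_command --pt "0 0 0" --pt "0 0 0" --pt "0 0 0" --pt "0 0 0" --pt "0 0 0" --turn '[0,0,0,0,0]' --hand '[0.6,0.8,1,1,1]'

```text
clock: 8.27
eef_pos: [0.5767, 0.1373, 0.1666]
tool_rot: [0.057, 0.998, 0.0, 0.001]
ft_force: [-1.4, -0.1, 4.5]
grip_width: 0.0254
```

```bash
python3 - <<'E'
from h import *
go([.5759,.1366,.162])
p,d=look("scene")
cv2.imwrite('pics/p6.png',np.clip(cv2.resize(p[110:210,200:330],(780,600),interpolation=cv2.INTER_CUBIC)[:600,:,::-1]*1.5,0,255).astype(np.uint8))
E
```

```text
t 8.27 pos [0.5767 0.1373 0.1666] tool z [ 0.002  0.001 -1.   ] cm [ 0.07 -0.08  0.46] turn -0.001 F [-1.4 -0.1  4.5] w 0.0254 q6 0.35
```

View pics/p6.png

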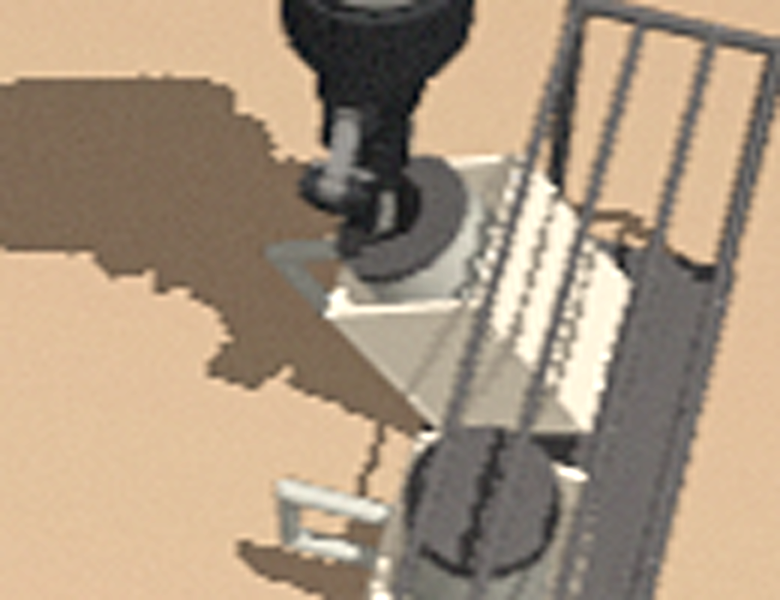

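The fingers are on the knob at about crop (370,200). I'll start a small lift along the hopper's axis and check that the grip holds.

>>> arm_command --pt "0 0 -0.4" --pt "0 0 -0.4" --pt "0.5 0 -1.1" --pt "1.0 0 -2.0" --pt "1.0 0 -2.0" --turn '[0,0,0,0,0]' --hand '[1,1,1,1,1]'

```text
clock: 8.73
eef_pos: [0.5658, 0.1386, 0.1872]
tool_rot: [0.057, 0.998, 0.0, 0.0]
ft_force: [0.7, -0.1, -2.5]
grip_width: 0.0258
```

>>> arm_command --pt "1.0 0 -1.7" --pt "2.0 0 -3.4" --pt "3.0 0 -5.1" --pt "4.0 0 -6.8" --pt "5.0 0 -8.5" --turn '[0,0,0,0,0]' --hand '[1,1,1,1,1]'

```text
clock: 9.15
eef_pos: [0.5152, 0.144, 0.2709]
tool_rot: [0.057, 0.998, -0.0, -0.001]
ft_force: [0.6, 0.7, -3.8]
grip_width: 0.0256
```

>>> arm_command --pt "1.0 0 -2.0" --pt "2.0 0 -4" --pt "3.0 0 -6" --pt "4.0 0 -7" --pt "5.0 0 -7" --turn '[0,0,0,0,0]' --hand '[1,1,1,1,1]'

```text
clock: 9.57
eef_pos: [0.4669, 0.1501, 0.3428]
tool_rot: [0.057, 0.998, 0.001, 0.002]
ft_force: [0.5, 0.9, -3.8]
grip_width: 0.0259
```

```bash
python3 - <<'E'
from h import *
go([.4667,-.2178,.33])
p,d=look("scene");P=cloud("scene",d)
cv2.imwrite('pics/p7.png',np.clip(cv2.resize(p[60:220,170:340],(640,600),interpolation=cv2.INTER_CUBIC)[:,:,::-1]*1.5,0,255).astype(np.uint8))
E
```

```text
t 9.57 pos [0.4669 0.1501 0.3428] tool z [ 0.004  0.002 -1.   ] cm [ -4.15 -36.56   1.22] turn -0.0 F [ 0.5  0.9 -3.8] w 0.0259 q6 0.42
```

View pics/p7.png

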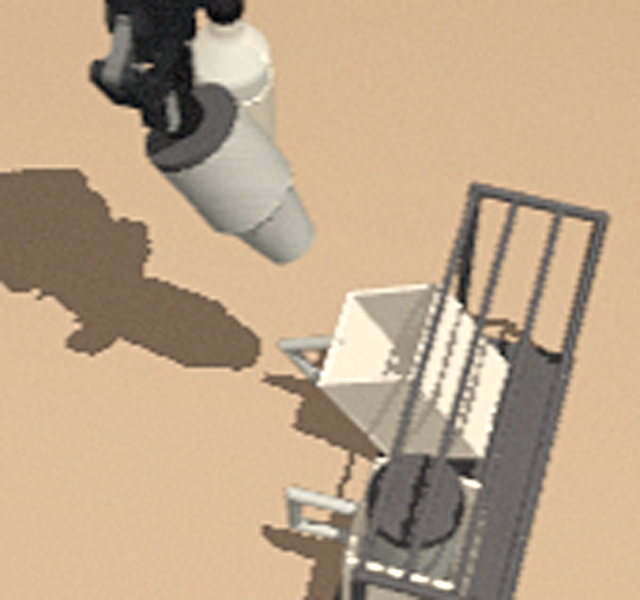

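The hopper is out and held, still leaning about 0.5 rad with its foot towards +x; the bin is empty. I'll carry it to the grinder with the foot above the collar.

>>> arm_command --pt "0.3 -4 0" --pt "0.6 -8 0" --pt "0.9 -12 0" --pt "1.2 -16 0" --pt "1.5 -20 0" --turn '[0,0,0,0,0]' --hand '[1,1,1,1,1]'

```text
clock: 10.03
eef_pos: [0.4278, -0.0486, 0.3385]
tool_rot: [0.056, 0.998, 0.0, -0.002]
ft_force: [1.1, -0.1, -3.8]
grip_width: 0.026
```

>>> arm_command --pt "0.2 -4 0" --pt "0.2 -8 0" --pt "0.3 -12 0" --pt "0.3 -16.3 0" --pt "0.3 -16.3 0" --turn '[0,0,0,0,0]' --hand '[1,1,1,1,1]'

```text
clock: 10.45
eef_pos: [0.4058, -0.2152, 0.338]
tool_rot: [0.061, 0.998, -0.002, -0.002]
ft_force: [0.7, 0.4, -3.9]
grip_width: 0.026
```

>>> arm_command --pt "0 0 0" --pt "0 0 0" --turn '[0,0]' --hand '[1,1]'

```text
clock: 10.62
eef_pos: [0.4071, -0.2086, 0.3388]
tool_rot: [0.057, 0.998, 0.001, -0.001]
ft_force: [-0.2, -0.0, -4.6]
grip_width: 0.0258
```

```bash
cat >> h.py <<'E'
from scipy.optimize import least_squares
def sd(q):  # q: (s along axis from foot, rad) signed distance to hopper profile
    s,r=q
    poly=np.array([[0,0],[0,18],[50,27],[50,32],[118,32],[118,14],[156,14],[156,0]])/1000.
    best=np.full(s.shape,9.)
    for a,b in zip(poly[:-1],poly[1:]):
        e=b-a;w=np.stack([s-a[0],r-a[1]],-1);t=np.clip(w@e/(e@e),0,1);best=np.minimum(best,np.linalg.norm(w-t[...,None]*e,axis=-1))
    return best
def hopper(foot0,tilt0,cams=("scene","top"),zmin=-1):
    """fit foot point and axis to clouds; returns foot, axis"""
    T=[]
    for cam in cams:
        p,d=look(cam);X=cloud(cam,d).reshape(-1,3);X=X[np.isfinite(X[:,0])];T.append(X[X[:,2]>zmin])
    X=np.vstack(T);x=np.r_[foot0,tilt0]
    for gate in(.03,.015,.008,.005):
        def parts(x,X):
            f=x[:3];a=np.array([x[3],x[4],np.sqrt(max(1-x[3]**2-x[4]**2,.01))]);w=X-f;s=w@a;return s,np.linalg.norm(w-s[:,None]*a,axis=1)
        s,r=parts(x,X);Y=X[(sd((s,r))<gate)&(s<.122)&(r<.045)]
        x=least_squares(lambda x:sd(parts(x,Y)),x,loss='soft_l1',f_scale=.002).x
    print('hopper foot',np.round(x[:3],4),'axis xy',np.round(x[3:],3),'n',len(Y),'res',np.round(np.median(sd(parts(x,Y))),4));return x
E
python3 - <<'E'
from h import *
go([.407,-.211,.34]);p=np.array(get_obs()["eef_pos"]);f=p+.066*A-[0,0,.118]
h=hopper(f,[-.5,.057]);hopper(f,[-.5,.057],cams=("scene",))
a=np.array([h[3],h[4],np.sqrt(1-h[3]**2-h[4]**2)]);g=p+[0,0,.005]-h[:3];s=g@a;print('s grasp',s,'off',g-s*a)
t=np.array([.4669,-.2178,.152]);print('foot - throat in A,B,z',(h[:3]-t)@A,(h[:3]-t)@B,h[2]-.152)
E
```

```text
t 10.62 pos [ 0.4071 -0.2086  0.3388] tool z [-0.003  0.002 -1.   ] cm [-0.02 -0.24 -0.12] turn -0.002 F [-0.2 -0.  -4.6] w 0.0258 q6 -0.36
hopper foot [ 0.4768 -0.2155  0.2093] axis xy [-0.516  0.058] n 1928 res 0.0006
hopper foot [ 0.4775 -0.2149  0.2101] axis xy [-0.518  0.061] n 1473 res 0.0005
s grasp 0.1513187375278895 off [ 0.00840779 -0.00196258  0.00521143]
foot - throat in A,B,z 0.009562885503362867 0.0034194340887968265 0.057279191986271544
```

The fit is good: tilt 0.54 rad, foot 57 mm above the rim and about 3 mm to +y. I'll correct that and lower the leaning foot into the collar mouth, then swing the knob forward so the collar wall rights the hopper in the pads.

>>> arm_command --pt "0 -0.35 1" --pt "0 -0.35 2" --pt "0 -0.35 3" --pt "0 -0.35 4" --pt "0 -0.35 4.5" --turn '[0,0,0,0,0]' --hand '[1,1,1,1,1]'

```text
clock: 11.18
eef_pos: [0.4074, -0.2107, 0.2941]
tool_rot: [0.055, 0.998, 0.0, -0.001]
ft_force: [-0.8, 0.5, -3.4]
grip_width: 0.0258
```

>>> arm_command --pt "0 0 0.5" --pt "0 0 1" --pt "0 0 1.5" --pt "0 0 2.0" --pt "0 0 2.0" --turn '[0,0,0,0,0]' --hand '[1,1,1,1,1]'

```text
clock: 11.6
eef_pos: [0.4071, -0.2121, 0.2744]
tool_rot: [0.057, 0.998, 0.0, -0.001]
ft_force: [0.6, 0.7, -3.6]
grip_width: 0.0258
```

```bash
cat > m.py <<'E'
from h import *
def rep(f,tilt=[-.5,.06],**k):
    go([.4669,-.2178,.3]);h=hopper(f,tilt,**k);t=np.array([.4669,-.2178,.152]);d=h[:3]-t
    a=np.array([h[3],h[4],np.sqrt(1-h[3]**2-h[4]**2)]);c=d+.078*a
    print('foot-throat A,B,z mm',np.round(1e3*np.array([d@A,d@B,d[2]]),1),'tilt A,B',np.round([a@A,a@B],3),'centre mm',np.round(1e3*np.array([c@A,c@B,c[2]]),1))
E
python3 - <<'E'
from m import *
p=np.array(get_obs()["eef_pos"]);rep(p+.07*A-[0,0,.129],zmin=.155)
E
```

```text
t 11.6 pos [ 0.4071 -0.2121  0.2744] tool z [-0.001  0.001 -1.   ] cm [-6.    0.11 -2.57] turn -0.0 F [ 0.6  0.7 -3.6] w 0.0258 q6 -0.37
hopper foot [ 0.4767 -0.2191  0.1449] axis xy [-0.517  0.059] n 1660 res 0.0006
foot-throat A,B,z mm [ 9.9 -0.2 -7.1] tilt A,B [-0.52  0.  ] centre mm [-30.7  -0.2  59.5]
```

>>> arm_command --pt "-0.4 0 0" --pt "-0.8 0 -0.1" --pt "-1.2 0 -0.1" --pt "-1.6 0 -0.2" --pt "-2.0 0 -0.2" --turn '[0,0,0,0,0]' --hand '[1,1,1,1,1]'

```text
clock: 12.12
eef_pos: [0.4238, -0.2148, 0.2804]
tool_rot: [0.057, 0.998, -0.001, -0.003]
ft_force: [-21.7, 3.4, 27.8]
grip_width: 0.0257
```

```bash
python3 - <<'E'
from m import *
rep([.474,-.219,.142],[-.4,.05],zmin=.155)
E
```

```text
t 12.12 pos [ 0.4238 -0.2148  0.2804] tool z [-0.006 -0.002 -1.   ] cm [-4.3   0.19 -1.98] turn -0.002 F [-21.7   3.4  27.8] w 0.0257 q6 -0.35
hopper foot [ 0.4828 -0.2207  0.1462] axis xy [-0.451  0.053] n 1479 res 0.0006
foot-throat A,B,z mm [16.2 -1.1 -5.8] tilt A,B [-0.454  0.001] centre mm [-19.2  -1.   63.7]
```

The foot's high edge has ridden onto the rim corner, so the contact force points the wrong way (about 35 N). I'll lift, step back and re-enter deeper, so the push is horizontal against the wall.

>>> arm_command --pt "0 0 -1" --pt "0.5 0.1 -2" --pt "1.15 0.1 -2" --pt "1.15 0.1 -2" --pt "1.15 0.1 -2" --turn '[0,0,0,0,0]' --hand '[1,1,1,1,1]'

```text
clock: 12.63
eef_pos: [0.4158, -0.2123, 0.2971]
tool_rot: [0.057, 0.998, 0.0, 0.0]
ft_force: [-0.3, 0.5, -2.9]
grip_width: 0.0257
```

```bash
python3 - <<'E'
from m import *
rep([.474,-.219,.162],[-.45,.05],zmin=.155)
E
```

```text
t 12.63 pos [ 0.4158 -0.2123  0.2971] tool z [ 0.  0. -1.] cm [-5.14  0.04 -0.29] turn -0.001 F [-0.3  0.5 -2.9] w 0.0257 q6 -0.36
hopper foot [ 0.4804 -0.218   0.1653] axis xy [-0.488  0.051] n 1658 res 0.0006
foot-throat A,B,z mm [13.5  1.3 13.3] tilt A,B [-0.491 -0.005] centre mm [-24.8   1.   81.2]
```

>>> arm_command --pt "0.55 -0.1 0.5" --pt "0.55 -0.1 1.2" --pt "0.55 -0.1 1.9" --pt "0.55 -0.1 2.5" --pt "0.55 -0.1 2.5" --turn '[0,0,0,0,0]' --hand '[1,1,1,1,1]'

```text
clock: 13.15
eef_pos: [0.4095, -0.2123, 0.2702]
tool_rot: [0.057, 0.998, 0.001, -0.002]
ft_force: [-0.7, -0.6, -3.5]
grip_width: 0.0257
```

>>> arm_command --pt "-0.3 0 0" --pt "-0.6 0 0" --pt "-0.9 0 0" --pt "-1.2 0 0" --pt "-1.2 0 0" --turn '[0,0,0,0,0]' --hand '[1,1,1,1,1]'

```text
clock: 13.57
eef_pos: [0.4222, -0.2146, 0.2727]
tool_rot: [0.057, 0.998, -0.001, -0.001]
ft_force: [-4.0, -0.6, -0.7]
grip_width: 0.0256
```

```bash
python3 - <<'E'
from m import *
rep([.474,-.219,.14],[-.45,.05],zmin=.155)
E
```

```text
t 13.57 pos [ 0.4222 -0.2146  0.2727] tool z [-0.001 -0.001 -1.   ] cm [-4.47  0.18 -2.73] turn -0.001 F [-4.  -0.6 -0.7] w 0.0256 q6 -0.36
hopper foot [ 0.4782 -0.2196  0.1372] axis xy [-0.435  0.045] n 1387 res 0.0006
foot-throat A,B,z mm [ 11.5  -0.5 -14.8] tilt A,B [-0.437 -0.005] centre mm [-22.6  -0.9  55.3]
```

Now it is righting with only 4 N. I'll continue.

>>> arm_command --pt "-0.4 0 0" --pt "-0.8 0 0" --pt "-1.2 0 0" --pt "-1.6 0 0" --pt "-2.0 0 0" --turn '[0,0,0,0,0]' --hand '[1,1,1,1,1]'

```text
clock: 14.08
eef_pos: [0.4424, -0.2165, 0.2725]
tool_rot: [0.057, 0.998, -0.0, -0.0]
ft_force: [-4.4, -0.6, 1.6]
grip_width: 0.0257
```

```bash
python3 - <<'E'
from m import *
rep([.474,-.219,.13],[-.3,.04],zmin=.155)
E
```

```text
t 14.08 pos [ 0.4424 -0.2165  0.2725] tool z [-0. -0. -1.] cm [-2.44  0.15 -2.75] turn -0.001 F [-4.4 -0.6  1.6] w 0.0257 q6 -0.34
hopper foot [ 0.4756 -0.2194  0.1299] axis xy [-0.293  0.033] n 1069 res 0.0006
foot-throat A,B,z mm [  8.8  -0.6 -22.1] tilt A,B [-0.294 -0.   ] centre mm [-14.1  -0.6  52.4]
```

>>> arm_command --pt "-0.4 0 0" --pt "-0.8 0 0" --pt "-1.2 0 0" --pt "-1.6 0 0" --pt "-2.0 0 0" --turn '[0,0,0,0,0]' --hand '[1,1,1,1,1]'

```text
clock: 14.6
eef_pos: [0.4627, -0.2188, 0.2723]
tool_rot: [0.057, 0.998, -0.0, 0.0]
ft_force: [-3.5, -1.3, 0.3]
grip_width: 0.0252
```

>>> arm_command --pt "-0.4 0 0" --pt "-0.8 0 0" --pt "-1.1 0 0" --pt "-1.4 0 0" --pt "-1.4 0 0" --turn '[0,0,0,0,0]' --hand '[1,1,1,1,1]'

```text
clock: 15.02
eef_pos: [0.4769, -0.2203, 0.2721]
tool_rot: [0.057, 0.998, 0.0, 0.0]
ft_force: [-2.6, -0.4, -2.6]
grip_width: 0.0244
```

```bash
python3 - <<'E'
from m import *
rep([.472,-.219,.127],[-.05,.0],zmin=.155)
E
```

```text
t 15.02 pos [ 0.4769 -0.2203  0.2721] tool z [ 0.001  0.    -1.   ] cm [ 1.02  0.14 -2.79] turn -0.0 F [-2.6 -0.4 -2.6] w 0.0244 q6 -0.32
hopper foot [ 0.473  -0.2196  0.1263] axis xy [-0.068  0.018] n 848 res 0.0006
foot-throat A,B,z mm [  6.3  -1.1 -25.7] tilt A,B [-0.07  0.01] centre mm [ 0.9 -0.4 52.1]
```

The hopper is almost upright (0.07 rad) with its foot 26 mm deep, but the pads now sit towards the knob's edge. I'll lower slowly while centring, and regrip once it is nearly seated.

>>> arm_command --pt "0.2 0.05 0.3" --pt "0.3 0.1 0.6" --pt "0.4 0.1 0.9" --pt "0.45 0.1 1.2" --pt "0.5 0.1 1.5" --turn '[0,0,0,0,0]' --hand '[1,1,1,1,1]'

```text
clock: 15.53
eef_pos: [0.4711, -0.2185, 0.257]
tool_rot: [0.057, 0.998, 0.0, 0.0]
ft_force: [-1.2, 0.0, -1.4]
grip_width: 0.0244
```

```bash
python3 - <<'E'
from m import *
rep([.468,-.219,.112],[-.05,.0],zmin=.157)
E
```

```text
t 15.53 pos [ 0.4711 -0.2185  0.257 ] tool z [ 0.  0. -1.] cm [ 0.42  0.03 -4.31] turn -0.0 F [-1.2  0.  -1.4] w 0.0244 q6 -0.32
hopper foot [ 0.4709 -0.2172  0.1107] axis xy [-0.098  0.009] n 827 res 0.0006
foot-throat A,B,z mm [  3.9   1.1 -41.3] tilt A,B [-0.099 -0.003] centre mm [-3.7  0.9 36.4]
```

>>> arm_command --pt "-0.1 0 0.15" --pt "-0.2 0 0.3" --pt "-0.3 -0.05 0.45" --pt "-0.4 -0.1 0.6" --pt "-0.5 -0.1 0.8" --turn '[0,0,0,0,0]' --hand '[1,1,1,1,1]'

```text
clock: 16.05
eef_pos: [0.476, -0.2204, 0.2495]
tool_rot: [0.057, 0.998, -0.0, -0.0]
ft_force: [-1.8, -0.9, 8.6]
grip_width: 0.0244
```

```bash
python3 - <<'E'
from m import *
rep([.468,-.219,.103],[-.05,.0],zmin=.157)
E
```

```text
t 16.05 pos [ 0.476  -0.2204  0.2495] tool z [-0. -0. -1.] cm [ 0.93  0.15 -5.05] turn -0.001 F [-1.8 -0.9  8.6] w 0.0244 q6 -0.32
hopper foot [ 0.4688 -0.2179  0.1033] axis xy [-0.047  0.   ] n 779 res 0.0005
foot-throat A,B,z mm [  1.9   0.1 -48.7] tilt A,B [-0.047 -0.005] centre mm [-1.8 -0.3 29.2]
```

>>> arm_command --pt "-0.2 0 0.05" --pt "-0.4 0 0.1" --pt "-0.6 0.05 0.15" --pt "-0.6 0.05 0.2" --pt "-0.6 0.05 0.2" --turn '[0,0,0,0,0]' --hand '[1,1,1,1,1]'

```text
clock: 16.57
eef_pos: [0.4836, -0.2205, 0.248]
tool_rot: [0.057, 0.998, -0.0, 0.002]
ft_force: [0.6, 0.3, 1.9]
grip_width: 0.0213
```

```bash
python3 - <<'E'
from m import *
rep([.468,-.219,.103],[-.0,.0],zmin=.157)
E
```

```text
t 16.57 pos [ 0.4836 -0.2205  0.248 ] tool z [ 0.004 -0.    -1.   ] cm [ 1.67  0.07 -5.2 ] turn -0.0 F [0.6 0.3 1.9] w 0.0213 q6 -0.31
hopper foot [ 0.4676 -0.2173  0.102 ] axis xy [-0.009  0.001] n 719 res 0.0006
foot-throat A,B,z mm [  0.6   0.5 -50. ] tilt A,B [-0.009  0.   ] centre mm [-0.1  0.6 28. ]
```

The hopper is home: centre 28.0 mm above the rim, tilt under 0.01 rad. I'll release, rise clear and check.

>>> arm_command --pt "0 0 0" --pt "0 0 0" --pt "0 0 0" --pt "0 0 0" --pt "0 0 0" --turn '[0,0,0,0,0]' --hand '[0.6,0.4,0.2,0,0]'

```text
clock: 17.08
eef_pos: [0.4819, -0.2205, 0.2471]
tool_rot: [0.057, 0.998, 0.0, -0.0]
ft_force: [0.4, -0.3, 0.2]
grip_width: 0.0801
```

>>> arm_command --pt "0 0 -1" --pt "0 0 -3.5" --pt "0 0 -7" --pt "0 0 -10" --pt "0 0 -12" --turn '[0,0,0,0,0]' --hand '[0,0,0,0,0]'

```text
clock: 17.5
eef_pos: [0.4824, -0.2206, 0.3715]
tool_rot: [0.057, 0.998, -0.001, 0.002]
ft_force: [0.2, 1.2, 0.7]
grip_width: 0.0852
```

>>> arm_command --pt "4 3 -1" --pt "8 6 -1" --pt "12 9 -1" --pt "12 9 -1" --pt "12 9 -1" --turn '[0,0,0,0,0]' --hand '[0,0,0,0,0]'

```text
clock: 17.92
eef_pos: [0.3696, -0.1149, 0.3794]
tool_rot: [0.056, 0.998, 0.0, 0.001]
ft_force: [0.3, 0.2, 0.3]
grip_width: 0.0851
```

```bash
python3 - <<'E'
from m import *
rep([.468,-.219,.103],[-.0,.0],zmin=.157)
for n in("mug","soap","tin_centre"):
    for c in("scene","top"):
        s=spot_point(c,n)
        if s:print(n,c,s[0])
p,d=look("scene","end.png")
E
```

```text
t 17.92 pos [ 0.3696 -0.1149  0.3794] tool z [ 0.002  0.    -1.   ] cm [-10.8   -9.15   7.96] turn 0.002 F [0.3 0.2 0.3] w 0.0851 q6 -0.19
hopper foot [ 0.4672 -0.2173  0.1024] axis xy [-0.004 -0.004] n 819 res 0.0006
foot-throat A,B,z mm [  0.2   0.6 -49.6] tilt A,B [-0.004 -0.004] centre mm [-0.   0.2 28.4]
mug scene {'location': [297.3, 290.1], 'conf': 0.69}
mug top {'location': [155.6, 349.4], 'conf': 0.57}
soap scene {'location': [99.9, 232.2], 'conf': 0.63}
soap top {'location': [248.0, 143.4], 'conf': 0.93}
tin_centre scene {'location': [202.4, 280.3], 'conf': 0.58}
tin_centre top {'location': [169.4, 274.0], 'conf': 0.82}
```

View pics/end.png

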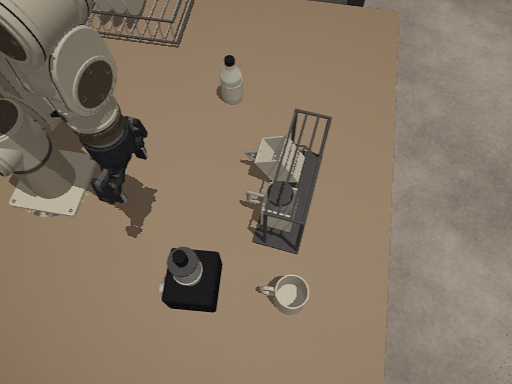

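The hopper stands upright in the collar at (265,185). The other items are where they were and the arm is clear, so I'll hand in.

```bash
python3 -c "
from workcell import *
print(job_done())"
```

```text
the job is handed in; nothing more can be done
None
```

The hopper is standing released in the grinder's collar, fully home, and the job was handed in at about 18 s of the 53 s allowed; no verdict was reported. I swung the left bin out to about 0.52 rad and took the hopper out by its knob. It came out leaning about 0.5 rad. I righted it against the collar wall, lowered it until its shoulder was on the rim, then let go and backed off.

**Last checks:**
- **Hopper:** its centre is 28.4 mm above the rim (28 mm is home), within about 1 mm of the collar's axis and tilted less than 0.01 rad.
- **Other things:** the mug, soap bottle and tin show within about 3 pixels of where they started. The right bin is still shut.
- **Robot:** the arm is clear of everything and the force reading is about 0.

**What went wrong on the way:**
- **Handle:** my first pinch slipped off with the bin only about 0.2 rad out, so I finished swinging it by pressing the handle down.
- **Righting:** on the first try the foot caught on the collar's rim at about 35 N, under the 60 N limit. I lifted it and re-entered deeper, and the second try needed about 4 N.

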